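# Change over spring-lid parts bins

### The job

The dust boots are fitted and the castle nuts come next, and only one bin is to stand open at a time: first press the ajar lid of the dust-boot bin down until its catch snaps over it and holds it shut, then press the thumb tab of the castle-nut bin's front catch so that the lid springs ajar, and push that lid up and all the way back with a fingertip so that it stays open by itself. Nothing is to be gripped or lifted: leave the parts in the bins, the sleeve bin shut and the things lying round the bins where they are.

Things in the scene. Friction and masses are not known exactly. Their poses are not given: they have to be found in the camera images.
- nut_bin: Fixed grey plastic bin, 120 (x) x 100 (y) x 78 mm high, holding three castle nuts, bright metal, 25 mm across, on a white tray, seen through the lid's window. Origin: centre of its underside; x to its back, y to its left, z up. Lid hinge axis: along y at x +52, z +75.5 mm. A rocking metal catch sits in a notch of the front wall (pivot x -62, z +66). Three alike bins stand side by side on a 6 mm rail and change places.
- nut_lid (a joint): Angle (rad) of that bin's lid, shut at the start: 0 shut and caught, flush with the rim; about 0.38 ajar, on the spring plunger; 1.9 back on its stop (stays open past upright, else falls back to ajar); -0.03 pressed in to a hard stop. Lid 5 mm thick, 92 mm wide, reaching 108 mm forward of its axis, its 26 mm wide tongue 116 mm; no handle.
- nut_pad (a point): Top centre of the flat round pad (26 mm across) at the front of that lid, moving with it; lid shut: x -41, y 0, z +79.4 mm in the bin's frame. Pressed here (2 to 6 N, rather more on the hard stop) an ajar lid goes down, and its tongue snaps under the catch's nose as it comes flush; it then stays shut.
- nut_tab (a point): Top of the ribbed thumb tab of that bin's front catch, at x -94, y 0, z +74.5 mm in the bin's frame; tab 34 mm wide, flat, out to x -107. Pressed down 7 to 9 mm here (1 to 5 N), the catch's nose (top at z +89, x -61 to -69) tips 3 mm forward off the lid's tongue and the lid springs up ajar; let go, the catch springs back.
- boot_bin: Fixed grey plastic bin, 120 (x) x 100 (y) x 78 mm high, holding two black rubber dust boots, ribbed domes 45 mm across, on a white tray, seen through the lid's window. Origin: centre of its underside; x to its back, y to its left, z up. Lid hinge axis: along y at x +52, z +75.5 mm. A rocking metal catch sits in a notch of the front wall (pivot x -62, z +66). Three alike bins stand side by side on a 6 mm rail and change places.
- boot_lid (a joint): Angle (rad) of that bin's lid, standing ajar at the start: 0 shut and caught, flush with the rim; about 0.38 ajar, on the spring plunger; 1.9 back on its stop (stays open past upright, else falls back to ajar); -0.03 pressed in to a hard stop. Lid 5 mm thick, 92 mm wide, reaching 108 mm forward of its axis, its 26 mm wide tongue 116 mm; no handle.
- boot_pad (a point): Top centre of the flat round pad (26 mm across) at the front of that lid, moving with it; lid shut: x -41, y 0, z +79.4 mm in the bin's frame. Pressed here (2 to 6 N, rather more on the hard stop) an ajar lid goes down, and its tongue snaps under the catch's nose as it comes flush; it then stays shut.
- boot_tab (a point): Top of the ribbed thumb tab of that bin's front catch, at x -94, y 0, z +74.5 mm in the bin's frame; tab 34 mm wide, flat, out to x -107. Pressed down 7 to 9 mm here (1 to 5 N), the catch's nose (top at z +89, x -61 to -69) tips 3 mm forward off the lid's tongue and the lid springs up ajar; let go, the catch springs back.
- sleeve_bin: Fixed grey plastic bin, 120 (x) x 100 (y) x 78 mm high, holding two black rubber sleeves, rods 75 mm long, on a white tray, seen through the lid's window. Origin: centre of its underside; x to its back, y to its left, z up. Lid hinge axis: along y at x +52, z +75.5 mm. A rocking metal catch sits in a notch of the front wall (pivot x -62, z +66). Three alike bins stand side by side on a 6 mm rail and change places.
- sleeve_lid (a joint): Angle (rad) of that bin's lid, shut at the start: 0 shut and caught, flush with the rim; about 0.38 ajar, on the spring plunger; 1.9 back on its stop (stays open past upright, else falls back to ajar); -0.03 pressed in to a hard stop. Lid 5 mm thick, 92 mm wide, reaching 108 mm forward of its axis, its 26 mm wide tongue 116 mm; no handle.
- sleeve_pad (a point): Top centre of the flat round pad (26 mm across) at the front of that lid, moving with it; lid shut: x -41, y 0, z +79.4 mm in the bin's frame. Pressed here (2 to 6 N, rather more on the hard stop) an ajar lid goes down, and its tongue snaps under the catch's nose as it comes flush; it then stays shut.
- sleeve_tab (a point): Top of the ribbed thumb tab of that bin's front catch, at x -94, y 0, z +74.5 mm in the bin's frame; tab 34 mm wide, flat, out to x -107. Pressed down 7 to 9 mm here (1 to 5 N), the catch's nose (top at z +89, x -61 to -69) tips 3 mm forward off the lid's tongue and the lid springs up ajar; let go, the catch springs back.
- nut_a_mid (a point): Centre of a loose castle nut, 25 mm across, 18 mm high, in its bin
- nut_b_mid (a point): Centre of a loose castle nut, 25 mm across, 18 mm high, in its bin
- nut_c_mid (a point): Centre of a loose castle nut, 25 mm across, 18 mm high, in its bin
- boot_a_mid (a point): Centre of a loose dust boot, 45 mm across, 22 mm high, in its bin
- boot_b_mid (a point): Centre of a loose dust boot, 45 mm across, 22 mm high, in its bin
- joint_e_mid (a point): Middle of a loose black forged ball joint, about 117 x 185 x 109 mm, lying to the left of the bins; not to be moved
- gauge_mid (a point): Middle of a loose plug gauge, a rod 135 mm long, 16 mm thick, lying to the right of the bins; not to be moved
- grease_mid (a point): Middle of a loose white grease tube, 150 x 57 x 40 mm, lying in front of the bins; not to be moved

How it is judged:
On the way, in this order (a step that is already met when the one before it is completed fails the run):
1. the dust-boot bin's lid is down and caught (within 0.04 rad of flush) while the castle-nut bin is still shut (below 0.1 rad) (value of joint boot_lid between -0.06 and 0.04 rad and value of joint nut_lid below 0.1 rad), for 0.2 s.
2. the castle-nut bin's lid, released by its catch, stands ajar on its spring (0.2 to 0.6 rad) (value of joint nut_lid between 0.2 and 0.6 rad), for 0.2 s.
At the end, for the whole second after the job is handed in: The castle-nut bin's lid lies back beyond 1.6 rad, at rest; the lids of the dust-boot and sleeve bins are shut and caught (within -0.03 to 0.04 rad of flush) (value of joint nut_lid above 1.6 rad and value of joint boot_lid between -0.03 and 0.04 rad and value of joint sleeve_lid between -0.03 and 0.04 rad and velocity of joint nut_lid between -0.1 and 0.1 rad/s); the robot touches nothing.
It fails at once if the sleeve bin's lid is released or opened (more than 0.08 rad) (value of joint sleeve_lid above 0.08 rad).
It fails at once if a nut or boot in the bins is lifted or shifted more than 20 mm (distance of any of nut_a_mid, nut_b_mid, nut_c_mid, boot_a_mid, boot_b_mid from where it was at the start of the episode above 0.02 m).
It fails at once if the ball joint, the plug gauge or the grease tube is moved more than 20 mm (distance of any of joint_e_mid, gauge_mid, grease_mid from where it was at the start of the episode above 0.02 m).
It also fails if it takes over 45 s, if anything falls off the work surface, if the arm or the gripper's body presses on something with over 40 N, if the wrist force passes 120 N, or if a joint passes its speed limit or range.

### The arm

A 6-joint arm with a two-finger parallel gripper is mounted at the origin on a cart in front of the work surface, level with it; the furniture and walls round the work are solid. World frame = base frame: x ahead of the robot, y to its left, z up, the work surface at z = 0. Lengths are in m, angles in rad, forces in N, time in s.
With the tool pointing down it reaches from about 0.25 to 0.775 m from the base axis. Payload 4 kg.
Tool frame: the origin (TCP) lies at the very end of the fingers, on their centre line; the grasp point (between the pads) lies 19 mm behind it (robot.pinch_z is the distance from the TCP to the grasp point, in m); z points along the fingers, y is the line along which they close (so a half turn about z gives the same grasp; the last joint's range is limited). The gripper opens to 94 mm and grips with 3 to 60 N. Pads are 16 mm wide; open, the fingers measure 119 mm over their backs; the gripper's body (75 mm by 177 mm) begins 78 mm behind the grasp point.
Start: joints at [-1.255, 0.087, 1.371, -0, 1.684, -0.103], TCP at [0.224, -0.502, 0.206] pointing down, gripper open.
Joint ranges: [-3.1, 3.1], [-0.76, 2.03], [0.27, 2.55], [-1.08, 4.22], [0.17, 2.65], [-2.57, 2.57]. Speed limits (rad/s): [2.79, 2.79, 3.14, 3.14, 3.14, 3.14].

### API

Orientations are given as [roll, pitch, yaw] about the fixed x, y, z axes, in that order (R = Rz(yaw) Ry(pitch) Rx(roll)).
In Python, from bench import robot gives the robot as it stands.
- The arm moves only by the tool arm_command, never from a script. Its argument "targets" is one flat list of numbers, 7 for each row, row after row: the turn, a rotation vector about the tool's x, y, z in degrees, then the shift along the tool's x, y, z in mm, then the closure, from -1 (fully open) to 1 (shut). In form: [ax, ay, az, x, y, z, hand, ax, ay, az, x, y, z, hand, ...]. A call has 1 to 20 rows; each row is the pose to reach, as a shift and turn from the pose commanded when the call began, along the tool's axes at that moment; what a row does not reach only later rows make up. A row lasts 1/10 s, in which the tool goes at most 50 mm and 8.59 degrees, less where a joint would pass 70% of its speed; a pose out of reach is approached as far as the arm can. A call with a gripper value outside its range is refused whole. The fingers move at their own pace and stop on an object; the grip force is fixed at half the most. Time passes only in rows, so rows that repeat a pose let the fingers close. It gives the time, the measured TCP pose, the force, the opening and the grip force at its end, in the units of the state.
- robot.get_obs(): the state, without advancing time (a new reading comes with each control period).
- robot.snapshot(name): name is "scene" or "top"; returns a dict with "color" (400x640x3 uint8, red, green, blue), "range_z" (400x640 float32, m along the optical axis (not along the pixel's ray), 0 where there is no reading), "fx", "fy", "cx", "cy" (pixels), "dist_coeffs" ([k1, k2, p1, p2, k3] as OpenCV has them; the pictures are not rectified), "T" (4x4, takes a point from camera to world coordinates). Camera axes: x right, y down, z forward; pixel columns grow to the right and rows downward; lengths in m; the calibration is good to about 2 mm. A picture is of the moment at which its call begins.
- robot.close_job(): hands the job in; it is judged then, once.
The state is a dict: "time": time; "joint_positions": joint angles; "qvel": joint speeds; "joint_torque": joint torques, N m; "tool_pos": TCP position; "ee_rot": TCP orientation; "wrist_force": force on the tool from outside, world axes, zero at the start; "wrist_torque": the same for the moment, N m; "width": finger opening in m; "finger_force": force on a finger pad.
Only numpy, scipy, OpenCV 4.12 (cv2) and the standard library are available. Lean on these libraries where they do the work, as an engineer would, in place of code of your own. Each camera call takes 0.05 s, during which the arm holds its last target. There are 200 camera calls.

## Working session

There is one attempt and no reset: what is moved stays moved. The work goes in short steps, Python scripts to look and compute and a tool call to move; the robot and the scene stay as the last step left them, time stands still between calls to the robot, and variables do not carry over. Pictures are saved under pics/ and viewed, at most 10 in all, crops included, and the job is handed in when it is done.

Besides the shell and the picture viewer there is one more tool, called after "Request:" as a command line: name --argument value ..., lists and objects as JSON in quotes. arm_command: Moves the arm, as the interface text tells. Its arguments: {"type":"object","properties":{"targets":{"type":"array"}},"required":["targets"]}

```bash
mkdir -p pics; cat > h.py <<'E'
import numpy as np, cv2
from bench import robot
def pts(s,uv):
    uv=np.array(uv,float).reshape(-1,1,2)
    K=np.array([[s["fx"],0,s["cx"]],[0,s["fy"],s["cy"]],[0,0,1]])
    n=cv2.undistortPoints(uv,K,np.array(s["dist_coeffs"],float)).reshape(-1,2)
    z=np.array([s["range_z"][int(round(v)),int(round(u))] for u,v in uv.reshape(-1,2)])
    T=np.array(s["T"]); P=np.c_[n*z[:,None],z]
    return P@T[:3,:3].T+T[:3,3]
def cloud(s):
    v,u=np.mgrid[0:400,0:640]
    return pts(s,np.stack([u,v],-1).reshape(-1,2)).reshape(400,640,3)
E
python3 - <<'E'
from h import *
for n in("scene","top"):
    s=robot.snapshot(n); cv2.imwrite(f"pics/{n}0.png",s["color"][...,::-1]); np.save(f"/tmp/{n}.npy",cloud(s)); print(np.array(s["T"]).round(3))
print(robot.get_obs())
E
```

```text
[[-0.832 -0.299  0.468 -0.128]
 [-0.554  0.411 -0.724  1.035]
 [ 0.024 -0.861 -0.507  0.786]
 [ 0.     0.     0.     1.   ]]
[[ 0.012 -0.994  0.105  0.401]
 [-1.    -0.015 -0.025  0.054]
 [ 0.026 -0.105 -0.994  1.003]
 [ 0.     0.     0.     1.   ]]
{'time': 0.1, 'joint_positions': array([-1.25510566e+00,  8.79242148e-02,  1.37205183e+00, -2.44662943e-05,
        1.68359684e+00, -1.03096984e-01]), 'qvel': array([ 0.00074194, -0.0016673 , -0.00299224, -0.00028194,  0.00044234,
       -0.00034849]), 'joint_torque': array([ 1.89528953e-03, -3.41253090e+01, -3.03301299e+01,  7.18237599e-02,
        3.03916179e-02, -1.00293169e-04]), 'tool_pos': array([ 0.22350056, -0.50202155,  0.20442367]), 'ee_rot': array([-3.13962043e+00, -1.79607626e-04,  4.18784742e-01]), 'wrist_force': array([0.65185209, 0.24393083, 0.38798295]), 'wrist_torque': array([ 0.0168973 , -0.01623097, -0.00439356]), 'finger_force': 0.0, 'width': 0.09372236394568269}
```

View pics/scene0.png

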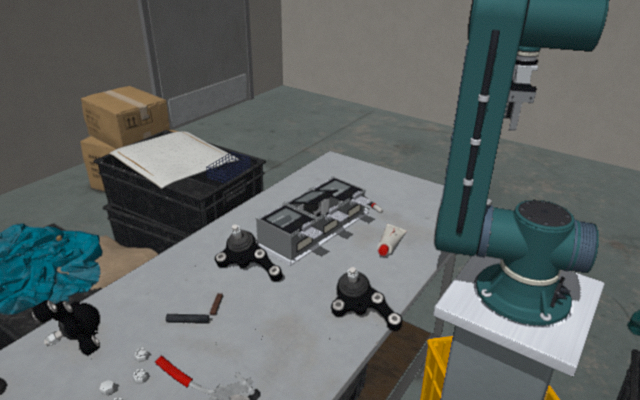

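View pics/top0.png

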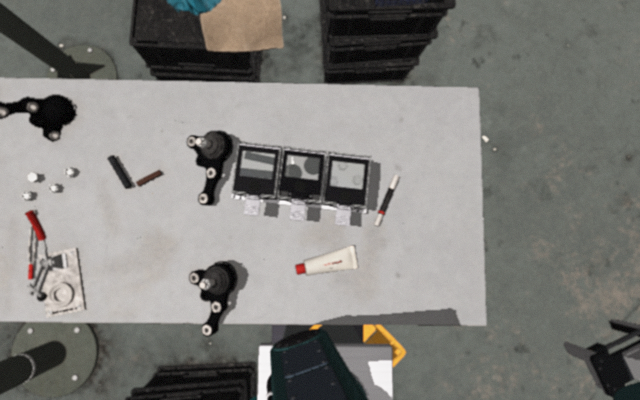

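The top view shows three bins at u 235–370, v 145–225. The tabs are near (255,206), (298,212) and (344,217), the grease tube is at (328,260) and the gauge at (387,200). I'll zoom in and measure.

```bash
python3 - <<'E'
from h import *
im=cv2.imread("pics/top0.png")[135:235,225:385]; cv2.imwrite("pics/topz.png",cv2.resize(im,None,fx=5,fy=5,interpolation=cv2.INTER_CUBIC))
C=np.load("/tmp/top.npy")
z=C[135:235,225:385,2]
for r in range(0,100,4): print(r+135,' '.join('%3d'%(1000*z[r,c]) for c in range(0,160,5)))
# rim front corners etc
for name,m in {"tabs":(z>.07)&(z<.09)}.items():
    P=C[135:235,225:385][m]; print(name,m.sum(),cv2.minAreaRect((P[:,:2]*1000).astype(np.float32)))
for uv in [(255,206),(298,212),(344,217),(387,200),(328,260)]: print(uv,C[uv[1],uv[0]].round(3))
E
```

```text
135  57  -4   0   0   1   0   0   2  -3   0   1   0   0   2   1   2  -1   2   1   0   0   0   0   2  -1  -2   0   3   0  -2   0   0
139  58  42  -2   0   2   0   2   1   0   0   0   1   0   1   0   0   0   0   0   0   0   0   0   3   0   1   0  -1   0   0   2  -2
143  61  44   0  83  82  77  77  -1   0   0   0   0   1  -3   0   1  -1   2  -1  -2   1  -1  -3   0   0   0  -2  -2  -1   0   1  -3
147  60  45   0  83  82  84  82  82  84  85  80  85  72  81   1   0   0  -1   0   0   0  -1   0  -2   0   0  -1   0   1   1   0   0
151  56  29   0  83  84 1003  83 1003  84  85 1003  82  86  84  85  81  84  80  73  81  82  -1   0   0   1   1   0   0  -1   0   0   2
155  50  36  -1  83  82  82  82  83  83  82  84  81  89  87  88  86  89  90  86  89  84  84  83  84  83  76  74  77  80  -4   0   0
159  31   1  -2  85  80  83  84  81  81  81  82  80  94  95  93  93  88  91  88  92  82  81  85  85  87  83  85  82  84  86   0   1
163  -2   2   1  83  81  83  81  84 1003  80  82  64  99  98  96  92  93  90  94  94   7  82  83  83  81  82  84  81  86  85   0   1
167   2  -2  89  85  82  85  81  87  84 
[... 1781 characters left out ...]
  76   0   0   0  -3   2  15
223  -1   0   1   3   0   0   1   1   1   0   0   0  -2   0   3  -2   2   1   2   0   0   0  81  82  81   2   0  -1   2   0  14   2
227   1   0   1  -1   0  -1   0   1   0   1   0   1   0   0  -1   1  -1   0   0   0   3  -1  -2   1  -2   1  -2   0   2  -2   0  -1
231  -1   1  -1   1  -3   0   0   0   1   1   0   4   4   1  -1   0  -1   1   1  -1   1   2  -1  -2   1  -1   0   3   0  -1  -1   0
tabs 5921 ((529.9908447265625, 64.68467712402344), (308.49749755859375, 167.61097717285156), 84.41089630126953)
(255, 206) [0.476 0.167 0.082]
(298, 212) [0.464 0.069 0.081]
(344, 217) [ 0.454 -0.036  0.08 ]
(387, 200) [ 0.502 -0.148  0.013]
(328, 260) [ 0.355 -0.003  0.033]
```

View pics/topz.png

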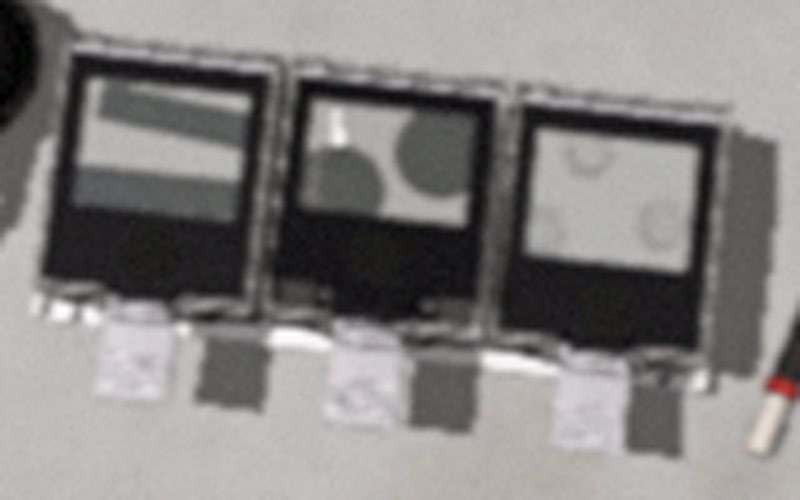

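Left is the sleeve bin, middle the ajar dust-boot bin and right the nut bin. Next I'll fit the row's pose and work out the first move.

```bash
cat >> h.py <<'E'
from scipy.spatial.transform import Rotation as Rn
def bin2w(y0,p): # bin with row offset y0, point in mm in its frame (z from underside)
    c,yaw=np.load("/tmp/fit.npy")[:2],np.load("/tmp/fit.npy")[2]
    x,y=p[0],p[1]+y0
    return np.array([c[0]+x*np.cos(yaw)-y*np.sin(yaw),c[1]+x*np.sin(yaw)+y*np.cos(yaw),p[2]+6])
def delta(tgt,yaw,tilt=0):
    o=robot.get_obs(); R=Rn.from_euler("xyz",o["ee_rot"]); G=Rn.from_euler("xyz",[np.pi,0,yaw])*Rn.from_euler("y",tilt,degrees=True)
    print("tcp",(o["tool_pos"]*1000).round(1),"rot",o["ee_rot"].round(3),"tgt",np.round(tgt,1),"turn",np.degrees((R.inv()*G).as_rotvec()).round(1),"shift",R.inv().apply(tgt-o["tool_pos"]*1000).round(1),"F",o["wrist_force"].round(1),"t",o["time"])
E
python3 - <<'E'
from h import *
C=np.load("/tmp/top.npy")*1000
tabs=[]
for u0,u1,v0,v1 in [(243,261,201,218),(288,308,206,223),(333,353,213,228)]:
    P=C[v0:v1,u0:u1].reshape(-1,3); P=P[(P[:,2]>70)&(P[:,2]<90)]; tabs.append(np.r_[P.mean(0),len(P)])
tabs=np.array(tabs);print(tabs.round(1)); d=tabs[0]-tabs[2]; print("yaw tabs",np.arctan2(-d[0],d[1]),np.hypot(d[0],d[1])/2)
P=C[135:230,225:385].reshape(-1,3);P=P[(P[:,2]>74)&(P[:,2]<90)]
def ext(yaw):
    x=P[:,0]*np.cos(yaw)+P[:,1]*np.sin(yaw); y=-P[:,0]*np.sin(yaw)+P[:,1]*np.cos(yaw); return x,y
# back-edge line: max x in each y column
x,y=ext(-.1); e=[]
for a in np.arange(y.min()+5,y.max()-5,6):
    m=(y>=a)&(y<a+6)
    if m.any(): e.append((a+3,x[m].max()))
e=np.array(e); k=np.polyfit(e[:,0],e[:,1],1); print("back slope",k)
yaw=np.arctan2(-d[0],d[1]); 
for w in (yaw,-.1-np.arctan(k[0])):
    x,y=ext(w); print(w,x.min(),x.max(),y.min(),y.max(),np.percentile(x,[.3,99.7]),np.percentile(y,[.3,99.7]), [ (t[0]*np.cos(w)+t[1]*np.sin(w),-t[0]*np.sin(w)+t[1]*np.cos(w)) for t in tabs])
E
```

```text
[[472.7 173.9  80.3 216. ]
 [462.8  70.4  80.5 214. ]
 [450.3 -32.6  80.6 187. ]]
yaw tabs -0.10801758956355191 103.85116960006141
back slope [-3.39551345e-04  6.02919701e+02]
-0.10801758956355191 434.90508041895976 604.3389291795258 -33.06658668058774 275.7700360615866 [436.82749997 602.81926783] [-31.63136964 274.40795058] [(np.float64(451.1747697053939), np.float64(223.85592242534892)), (np.float64(452.4787376181059), np.float64(119.91903010439864)), (np.float64(451.1747697053938), np.float64(16.153583225226114))]
-0.09966044866846625 436.8732367002149 604.2971198395053 -37.171864580860024 271.32822193933214 [437.83858836 603.4588016 ] [-36.28862176 270.01980797] [(np.float64(453.0297880745505), np.float64(220.07761799135076)), (np.float64(453.46510530937576), np.float64(116.13345790258354)), (np.float64(451.29401056675283), np.float64(12.382531902039752))]
```

```bash
python3 - <<'E'
from h import *
np.save("/tmp/fit.npy",[552.4,61.7,-.1])
for y0 in(0,-103.5): print([bin2w(y0,p).round(1) for p in((0,0,0),(-41,0,79.4),(-94,0,74.5))])
delta(bin2w(0,(-41,0,170)),-.1)
E
```

```text
[array([552.4,  61.7,   6. ]), array([511.6,  65.8,  85.4]), array([458.9,  71.1,  80.5])]
[array([542.1, -41.3,   6. ]), array([501.3, -37.2,  85.4]), array([448.5, -31.9,  80.5])]
tcp [ 223.5 -502.   204.4] rot [-3.14  -0.     0.419] tgt [511.6  65.8 176. ] turn [-0.1  0.  29.7] shift [ 494.1 -401.5   29.3] F [0.7 0.2 0.4] t 0.1
```

Request:
arm_command --targets '[0,0,30,494,-401,29,1,0,0,30,494,-401,29,1,0,0,30,494,-401,29,1,0,0,30,494,-401,29,1,0,0,30,494,-401,29,1,0,0,30,494,-401,29,1,0,0,30,494,-401,29,1,0,0,30,494,-401,29,1,0,0,30,494,-401,29,1,0,0,30,494,-401,29,1,0,0,30,494,-401,29,1,0,0,30,494,-401,29,1,0,0,30,494,-401,29,1,0,0,30,494,-401,29,1,0,0,30,494,-401,29,1,0,0,30,494,-401,29,1,0,0,30,494,-401,29,1,0,0,30,494,-401,29,1]'

```text
time: 1.9
tool_pos: [0.5117, 0.0635, 0.1767]
ee_rot: [3.141, -0.0, -0.107]
wrist_force: [-0.0, 0.2, 0.4]
width: 0.0003
finger_force: 0.0
```

```bash
python3 - <<'E'
from h import *
delta(bin2w(0,(-41,0,79.4)),-.1)
print(robot.get_obs()["width"])
s=robot.snapshot("top"); cv2.imwrite("pics/t1.png",cv2.resize(s["color"][120:240,210:390,::-1],None,fx=4,fy=4,interpolation=cv2.INTER_CUBIC))
E
```

```text
tcp [511.7  63.5 176.7] rot [ 3.141 -0.    -0.107] tgt [511.6  65.8  85.4] turn [ 0.  -0.  -0.4] shift [-0.4 -2.2 91.3] F [-0.   0.2  0.4] t 1.9
0.0002948392056673378
```

View pics/t1.png

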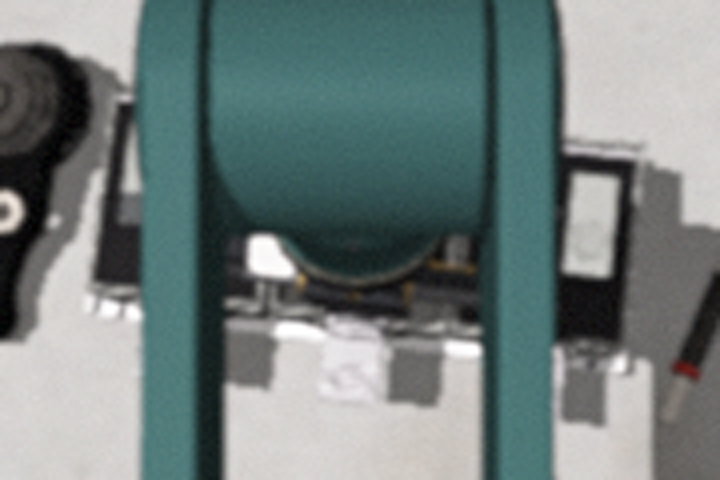

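The arm hides the pads in the top view, with the mid tab still visible at crop (350,370). Now I'll press the boot lid.

Request:
arm_command --targets '[0,0,0,0,-2,30,1,0,0,0,0,-2,50,1,0,0,0,0,-2,60,1,0,0,0,0,-2,68,1,0,0,0,0,-2,75,1,0,0,0,0,-2,82,1,0,0,0,0,-2,87,1,0,0,0,0,-2,90,1,0,0,0,0,-2,91,1,0,0,0,0,-2,91,1]'

```text
time: 2.95
tool_pos: [0.5125, 0.0667, 0.0854]
ee_rot: [3.142, -0.001, -0.105]
wrist_force: [-0.3, 0.2, 1.1]
width: 0.0005
finger_force: 0.5
```

Request:
arm_command --targets '[0,0,0,0,0,1,1,0,0,0,0,0,2,1,0,0,0,0,0,3,1,0,0,0,0,0,3,1]'

```text
time: 3.35
tool_pos: [0.5124, 0.0668, 0.083]
ee_rot: [-3.142, -0.001, -0.105]
wrist_force: [-1.5, -0.1, 4.0]
width: 0.0003
finger_force: 2.1
```

Request:
arm_command --targets '[0,0,0,0,0,1,1,0,0,0,0,0,2,1,0,0,0,0,0,2,1]'

```text
time: 3.65
tool_pos: [0.5125, 0.0667, 0.0826]
ee_rot: [-3.142, -0.002, -0.105]
wrist_force: [-4.7, -0.4, 10.9]
width: 0.0003
finger_force: 5.6
```

Request:
arm_command --targets '[0,0,0,0,0,-20,1,0,0,0,0,0,-60,1,0,0,0,-50,80,-60,1,0,0,0,-50,108,-60,1,0,0,0,-50,108,-60,1,0,0,0,-50,108,-60,1]'

```text
time: 4.25
tool_pos: [0.4502, -0.0373, 0.14]
ee_rot: [3.141, -0.0, -0.109]
wrist_force: [0.6, 0.6, 0.1]
width: 0.0007
finger_force: 0.0
```

```bash
python3 - <<'E'
from h import *
delta(bin2w(-103.5,(-96,0,74.5)),-.1)
s=robot.snapshot("scene"); cv2.imwrite("pics/s1.png",cv2.resize(s["color"][160:280,220:400,::-1],None,fx=4,fy=4,interpolation=cv2.INTER_CUBIC))
C=cloud(robot.snapshot("top"))*1000
d=C.reshape(-1,3)-[552.4,61.7,6]; c,sn=np.cos(-.1),np.sin(-.1); x=d[:,0]*c+d[:,1]*sn;y=-d[:,0]*sn+d[:,1]*c;z=d[:,2]
for xx in(-40,-20,0,20,40):print(xx,[ (np.round(np.median(z[m]),1),m.sum()) for yy in(-40,40) for m in[(abs(x-xx)<6)&(abs(y-yy)<5)&(z<140)&(z>0)]])
E
```

```text
tcp [450.2 -37.3 140. ] rot [ 3.141 -0.    -0.109] tgt [446.5 -31.7  80.5] turn [ 0.  -0.  -0.5] shift [-4.2 -5.2 59.5] F [0.6 0.6 0.1] t 4.25
-40 [(np.float64(nan), np.int64(0)), (np.float64(78.5), np.int64(20))]
-20 [(np.float64(77.9), np.int64(21)), (np.float64(77.2), np.int64(20))]
0 [(np.float64(78.2), np.int64(23)), (np.float64(77.7), np.int64(22))]
20 [(np.float64(77.9), np.int64(22)), (np.float64(76.8), np.int64(21))]
40 [(np.float64(78.1), np.int64(22)), (np.float64(77.8), np.int64(22))]
  return _methods._mean(a, axis=axis, dtype=dtype,
  ret = ret.dtype.type(ret / rcount)
```

View pics/s1.png

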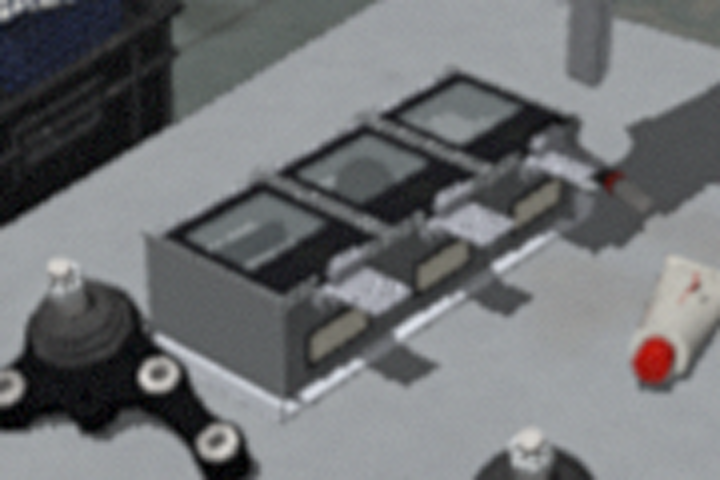

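All three lids are flush: the middle lid measures 78 mm, and the catch noses stand up over the tongues. Next is the nut tab.

Request:
arm_command --targets '[0,0,0,-4,-3,20,1,0,0,0,-4,-3,45,1,0,0,0,-4,-3,53,1,0,0,0,-4,-3,53,1]'

```text
time: 4.75
tool_pos: [0.4466, -0.031, 0.0858]
ee_rot: [-3.141, 0.004, -0.103]
wrist_force: [0.2, -0.8, -0.4]
width: 0.0003
finger_force: 0.0
```

```bash
python3 - <<'E'
from h import *
delta(bin2w(-103.5,(-96,0,74.5)),-.1)
E
```

```text
tcp [446.6 -31.   85.8] rot [-3.141  0.004 -0.103] tgt [446.5 -31.7  80.5] turn [-0.   0.2 -0.2] shift [0.  0.7 5.3] F [ 0.2 -0.8 -0.4] t 4.75
```

Request:
arm_command --targets '[0,0,0,0,0,5,1,0,0,0,0,0,8,1,0,0,0,0,0,11,1,0,0,0,0,0,13,1,0,0,0,0,0,14,1,0,0,0,0,0,14,1]'

```text
time: 5.35
tool_pos: [0.4474, -0.032, 0.0736]
ee_rot: [-3.141, -0.0, -0.105]
wrist_force: [-1.5, 0.3, 3.0]
width: 0.0007
finger_force: 1.0
```

```bash
cat >> h.py <<'E'
def lidz():
    C=cloud(robot.snapshot("top"))*1000
    d=C.reshape(-1,3)-[552.4,61.7,6]; c,sn=np.cos(-.1),np.sin(-.1); x=d[:,0]*c+d[:,1]*sn;y=-d[:,0]*sn+d[:,1]*c;z=d[:,2]
    for xx in(-40,-20,0,20,40):print(xx,[(np.round(np.median(z[m]),1) if m.any() else 0,int(m.sum())) for yy in(-143,-63,-40,40,63,143) for m in[(abs(x-xx)<6)&(abs(y-yy)<5)&(z<240)&(z>0)]])
E
python3 - <<'E'
from h import *
lidz()
E
```

```text
-40 [(0, 0), (0, 0), (np.float64(78.0), 21), (np.float64(77.8), 21), (np.float64(78.0), 22), (np.float64(77.5), 24)]
-20 [(0, 0), (np.float64(74.0), 2), (np.float64(77.7), 21), (np.float64(77.1), 21), (np.float64(77.8), 22), (np.float64(77.9), 24)]
0 [(np.float64(98.8), 13), (np.float64(99.1), 18), (np.float64(77.8), 23), (np.float64(77.5), 20), (np.float64(77.9), 21), (np.float64(78.3), 24)]
20 [(np.float64(91.6), 21), (np.float64(91.0), 21), (np.float64(77.7), 22), (np.float64(78.0), 23), (np.float64(78.1), 20), (np.float64(76.9), 24)]
40 [(np.float64(83.4), 22), (np.float64(84.4), 20), (np.float64(78.2), 23), (np.float64(78.6), 22), (np.float64(77.1), 20), (np.float64(77.1), 25)]
```

The nut lid is ajar with a slope of about 0.4, and the others are shut. I'll retract and tilt the tool.

Request:
arm_command --targets '[0,0,0,0,0,-20,1,0,0,0,-10,0,-50,1,0,8,0,-20,15,-60,1,0,16,0,-20,25,-60,1,0,24,0,-20,27,-60,1,0,32,0,-20,27,-60,1,0,40,0,-20,27,-60,1,0,48,0,-20,27,-60,1,0,50,0,-20,27,-60,1,0,50,0,-20,27,-60,1]'

```text
time: 6.4
tool_pos: [0.4543, -0.0625, 0.1224]
ee_rot: [-3.137, -0.855, -0.108]
wrist_force: [-0.1, -0.1, 1.1]
width: 0.0002
finger_force: 0.0
```

```bash
python3 - <<'E'
from h import *
delta(bin2w(-103.5,(-80,-27,100)),-.1,50); print(robot.get_obs()["joint_positions"].round(2))
delta(bin2w(-103.5,(-45,-27,100)),-.1,50); lidz()
E
```

```text
tcp [454.3 -62.5 122.4] rot [-3.137 -0.855 -0.108] tgt [459.8 -60.2 106. ] turn [ 0.1  1.  -0.3] shift [-9.  -2.8 14.7] F [-0.1 -0.1  1.1] t 6.4
[-0.48 -0.76  2.38  0.42  0.75  1.  ]
tcp [454.3 -62.5 122.4] rot [-3.137 -0.855 -0.108] tgt [494.6 -63.7 106. ] turn [ 0.1  1.  -0.3] shift [14.  -3.  41.2] F [-0.1 -0.1  1.1] t 6.4
-40 [(np.float64(113.4), 37), (np.float64(114.3), 33), (np.float64(77.9), 21), (np.float64(77.6), 24), (np.float64(77.3), 26), (np.float64(78.0), 23)]
-20 [(np.float64(107.3), 26), (np.float64(106.4), 30), (np.float64(76.9), 21), (np.float64(78.0), 21), (np.float64(78.4), 22), (np.float64(77.6), 22)]
0 [(np.float64(98.0), 23), (np.float64(99.2), 25), (np.float64(77.8), 22), (np.float64(77.8), 21), (np.float64(76.7), 19), (np.float64(77.0), 24)]
20 [(np.float64(91.1), 21), (np.float64(90.9), 21), (np.float64(78.0), 23), (np.float64(77.4), 21), (np.float64(78.3), 21), (np.float64(77.1), 25)]
40 [(np.float64(83.6), 23), (np.float64(83.9), 23), (np.float64(78.6), 25), (np.float64(77.6), 22), (np.float64(77.7), 21), (np.float64(77.5), 24)]
```

Request:
arm_command --targets '[0,0,0,-5,-3,18,1,0,0,0,-2,-3,24,1,0,0,0,7,-3,34,1,0,0,0,14,-3,41,1,0,0,0,14,-3,41,1]'

```text
time: 6.95
tool_pos: [0.4974, -0.0637, 0.1112]
ee_rot: [-3.14, -0.86, -0.103]
wrist_force: [0.4, 0.1, -0.7]
width: 0.0006
finger_force: 0.1
```

```bash
python3 - <<'E'
from h import *
print(robot.get_obs()["joint_positions"].round(2))
for th in (.38,.5,.7,.9,1.1,1.3,1.5,1.7,1.85):
    r=92; n=9  # tip centre kept ~9 mm under lid's midplane
    delta(bin2w(-103.5,(52-r*np.cos(th)+n*np.sin(th),-27,75.5+r*np.sin(th)-n*np.cos(th))),-.1,50)
lidz()
E
```

```text
[-0.4  -0.58  2.33  0.41  0.59  1.03]
tcp [497.4 -63.7 111.2] rot [-3.14  -0.86  -0.103] tgt [509.4 -65.1 107.3] turn [ 0.   0.7 -0.1] shift [ 5.   0.3 11.7] F [ 0.4  0.1 -0.7] t 6.95
tcp [497.4 -63.7 111.2] rot [-3.14  -0.86  -0.103] tgt [515.1 -65.7 117.7] turn [ 0.   0.7 -0.1] shift [16.6  0.2  9.2] F [ 0.4  0.1 -0.7] t 6.95
tcp [497.4 -63.7 111.2] rot [-3.14  -0.86  -0.103] tgt [526.9 -66.9 133.9] turn [ 0.   0.7 -0.1] shift [36.6  0.2  7.6] F [ 0.4  0.1 -0.7] t 6.95
tcp [497.4 -63.7 111.2] rot [-3.14  -0.86  -0.103] tgt [541.2 -68.3 148. ] turn [ 0.   0.7 -0.1] shift [56.7  0.2  9.4] F [ 0.4  0.1 -0.7] t 6.95
tcp [497.4 -63.7 111.2] rot [-3.14  -0.86  -0.103] tgt [557.6 -70.  159.4] turn [ 0.   0.7 -0.1] shift [76.1  0.1 14.4] F [ 0.4  0.1 -0.7] t 6.95
tcp [497.4 -63.7 111.2] rot [-3.14  -0.86  -0.103] tgt [575.3 -71.7 167.7] turn [ 0.   0.7 -0.1] shift [94.   0.1 22.4] F [ 0.4  0.1 -0.7] t 6.95
tcp [497.4 -63.7 111.2] rot [-3.14  -0.86  -0.103] tgt [593.6 -73.6 172.6] turn [ 0.   0.7 -0.1] shift [109.7   0.   33.2] F [ 0.4  0.1 -0.7] t 6.95
tcp [497.4 -63.7 111.2] rot [-3.14  -
[... 307 characters left out ...]
0), 34), (np.float64(78.2), 23), (np.float64(77.9), 22), (np.float64(77.6), 25), (np.float64(78.7), 25)]
-20 [(np.float64(113.7), 21), (np.float64(113.3), 28), (np.float64(78.2), 21), (np.float64(77.4), 21), (np.float64(76.9), 21), (np.float64(77.1), 22)]
0 [(np.float64(104.2), 22), (np.float64(103.5), 28), (np.float64(78.3), 22), (np.float64(77.8), 22), (np.float64(78.7), 20), (np.float64(77.4), 25)]
20 [(np.float64(95.4), 24), (np.float64(94.4), 21), (np.float64(78.3), 22), (np.float64(77.7), 22), (np.float64(78.0), 21), (np.float64(78.3), 25)]
40 [(np.float64(84.9), 25), (np.float64(84.7), 22), (np.float64(77.4), 24), (np.float64(77.7), 24), (np.float64(77.6), 21), (np.float64(77.7), 25)]
```

The finger is under the lid and lifting it (slope about 0.47). Now I'll follow the arc back.

Request:
arm_command --targets '[0,0,0,8,0,7,1,0,0,0,17,0,9,1,0,0,0,27,0,8,1,0,0,0,37,0,8,1,0,0,0,47,0,9,1,0,0,0,57,0,10,1,0,0,0,67,0,12,1,0,0,0,76,0,15,1,0,0,0,85,0,19,1,0,0,0,94,0,23,1,0,0,0,102,0,28,1,0,0,0,110,0,34,1,0,0,0,116,0,40,1,0,0,0,123,0,47,1,0,0,0,127,0,53,1,0,0,0,130,0,58,1,0,0,0,130,0,58,1]'

```text
time: 8.7
tool_pos: [0.6205, -0.0765, 0.1701]
ee_rot: [3.139, -0.851, -0.098]
wrist_force: [-59.9, 2.1, 29.8]
width: 0.0005
finger_force: 33.3
```

```bash
python3 - <<'E'
from h import *
delta(bin2w(-103.5,(-120,-27,200)),-.1,50)
s=robot.snapshot("scene"); cv2.imwrite("pics/s2.png",cv2.resize(s["color"][140:280,220:420,::-1],None,fx=4,fy=4,interpolation=cv2.INTER_CUBIC))
E
```

```text
tcp [620.5 -76.5 170.1] rot [ 3.139 -0.851 -0.098] tgt [420.  -56.2 206. ] turn [0.  1.2 0.1] shift [-105.8   -0.2 -175.2] F [-59.9   2.1  29.8] t 8.7
```

View pics/s2.png

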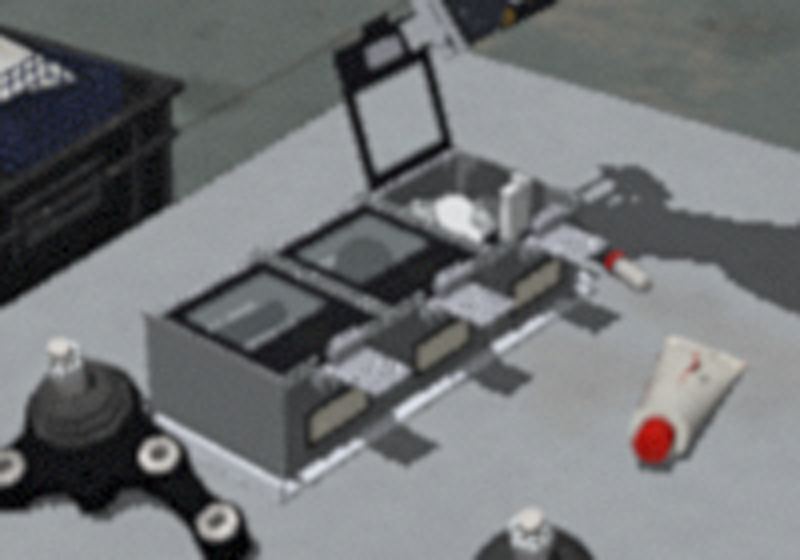

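The lid stands back on its stop, with the finger at crop (430,25) pressing hard against it. I'll back off horizontally and then rise.

Request:
arm_command --targets '[0,0,0,-3,0,-4,1,0,0,0,-7,0,-8,1,0,0,0,-16,0,-19,1,0,0,0,-30,0,-35,1,0,0,0,-40,0,-55,1,0,0,0,-50,0,-75,1,0,0,0,-50,0,-85,1,0,0,0,-50,0,-85,1,0,0,0,-50,0,-85,1,0,0,0,-50,0,-85,1]'

```text
time: 9.75
tool_pos: [0.528, -0.0671, 0.1873]
ee_rot: [-3.139, -0.858, -0.105]
wrist_force: [-0.5, -0.3, -0.3]
width: 0.0
finger_force: 0.0
```

```bash
python3 - <<'E'
from h import *
o=robot.get_obs();print(o["wrist_force"].round(1),abs(o["qvel"]).max()); lidz()
s=robot.snapshot("scene"); cv2.imwrite("pics/s3.png",cv2.resize(s["color"][140:280,220:420,::-1],None,fx=4,fy=4,interpolation=cv2.INTER_CUBIC))
E
```

```text
[-0.5 -0.3 -0.3] 0.005934925510189574
-40 [(np.float64(218.9), 18), (np.float64(3.4), 1), (np.float64(78.7), 22), (np.float64(77.7), 21), (np.float64(77.4), 23), (np.float64(77.8), 23)]
-20 [(np.float64(201.1), 20), (np.float64(39.3), 26), (np.float64(77.6), 21), (np.float64(76.6), 20), (np.float64(78.4), 24), (np.float64(77.6), 22)]
0 [(0, 0), (np.float64(40.7), 19), (np.float64(78.5), 24), (np.float64(78.1), 21), (np.float64(78.2), 20), (np.float64(78.0), 23)]
20 [(np.float64(39.7), 10), (np.float64(40.1), 21), (np.float64(77.9), 22), (np.float64(76.8), 21), (np.float64(78.6), 19), (np.float64(77.2), 22)]
40 [(np.float64(41.3), 21), (np.float64(40.2), 19), (np.float64(77.2), 25), (np.float64(77.9), 20), (np.float64(78.1), 21), (np.float64(77.6), 23)]
```

View pics/s3.png

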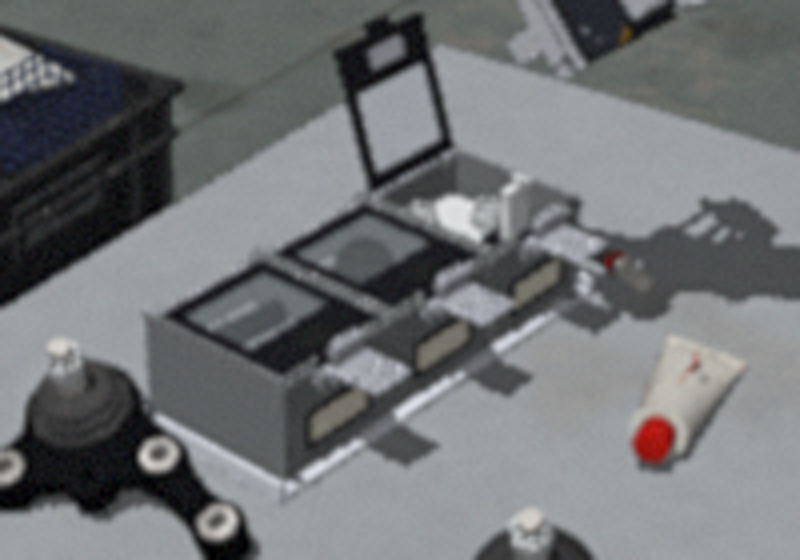

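The nut lid stays back by itself, at crop (390,100). The other two lids are flush at 78 mm, and the gripper is clear at (590,30).

```bash
python3 -c "
from bench import robot
print(robot.close_job())"
```

```text
the job is handed in; nothing more can be done
None
```

I handed the job in at about 10 s: the dust-boot lid is pressed shut and caught, the castle-nut lid was released by its tab and stands fully back on its own, and the sleeve lid is still shut. The hand-in returned no verdict, and the wrist force peaked near 67 N when the nut lid met its stop (limit 120 N).

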